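# Stack an empty stack-and-nest tote over the loaded one

### The arm

A 6-joint arm with a two-finger parallel gripper is mounted at the origin on the work surface. World frame = base frame: x ahead of the robot, y to its left, z up, the work surface at z = 0. Lengths are in mm, angles in rad, forces in N, time in s.
With the tool pointing down it reaches from about 275 to 750 mm from the base axis. Payload 10.2 kg.
Tool frame: the origin (TCP) lies at the very end of the fingers, on their centre line; the grasp point (between the pads) lies 19 mm behind it (ctrl.tcp_to_grasp is the distance from the TCP to the grasp point, in mm); z points along the fingers, x is the direction in which the jaws open and shut, and the axes are right-handed (so a half turn about z gives the same grasp; the last joint's range is limited). The gripper opens to 85 mm and grips with 20 to 120 N. Pads are 22 mm wide; open, the fingers measure 114 mm over their backs; the gripper's body (76 mm by 85 mm) begins 54 mm behind the grasp point. The pads swing forward as they close: fully open they stand 13 mm farther back than shut.
Start: joints at [1.029, 0.313, 1.498, -0, 1.331, -0.223], TCP at [164.562, 498.548, 231.294] pointing down, gripper open.
Joint ranges: [-2.94, 2.94], [-0.97, 2.17], [0.19, 2.56], [-1.23, 4.37], [0.02, 3.11], [-2.88, 2.88]. Speed limits (rad/s): [2.39, 2.39, 3.01, 3.14, 3.14, 3.14].

### API

Orientations are given as a unit quaternion [w, x, y, z].
In Python, from rig import monitor, vision, order, ctrl gives the robot as it stands. The module is installed in compiled form; this text tells all that it offers.
- The arm moves only by the shell command python3 -m pendant 'ROWS' [FORCE]. ROWS is JSON, a list that holds one entry, the list of rows, each a list of 5 numbers: the closure, from -1 (fully open) to 1 (shut), then the shift along the world's x, y, z in m, then the turn about the world's z in degrees. In form: [[[fingers, dx, dy, dz, spin], ...]]. A call has 1 to 20 rows; each row is the pose to reach, as a shift and turn from the pose commanded when the call began; what a row does not reach only later rows make up. A row lasts 1/10 s, in which the tool goes at most 50 mm and 8.59 degrees, less where a joint would pass 70% of its speed; a pose out of reach is approached as far as the arm can. A call with a gripper value outside its range is refused whole. The fingers move at their own pace and stop on an object; FORCE is the grip in N (left out, the last holds). Time passes only in rows, so rows that repeat a pose let the fingers close. It gives the time, the measured TCP pose, the force and the opening at its end, in the units of the state.
- monitor.sense(): the state, without advancing time (a new reading comes with each control period).
- vision.capture(name): name is "scene" or "top" or "wrist"; returns (picture, depth): 384x512x3 uint8, red, green, blue; 384x512 float32, mm along the optical axis (not along the pixel's ray), 0 where there is no reading.
- vision.camera_info(name): a dict with "fov_y" (degrees; the focal length in pixels is half the picture's height over the tangent of half this angle, whatever the lens; pixels are square), "cx", "cy" (the principal point, pixels), "distortion" ([k1, k2, p1, p2, k3] as OpenCV has them; the pictures are not rectified), "R" (3x3) and "t" (3): a world point X has camera coordinates R X + t; the wrist camera has in their place "hand_eye" (4x4, takes a point from camera to tool coordinates, whose origin is the TCP and whose axes are the tool frame's). Camera axes: x right, y down, z forward; pixel columns grow to the right and rows downward; lengths in mm; the calibration is good to about 2 mm. A picture is of the moment at which its call begins: read the wrist's pose just before it. camera_info takes no time and is no camera call.
- order.finish_job(): hands the job in, once; it reports no verdict.
The state is a dict: "time_s": time; "joints": joint angles; "dq": joint speeds; "tau": joint torques, N m; "eef_pos": TCP position; "ee_rot": TCP orientation; "force": force on the tool from outside, world axes, zero at the start; "wrist_torque": the same for the moment, N m; "grip_width": opening from 0.0 (shut) to 1.0 (fully open).
Only numpy, scipy, OpenCV 4.12 (cv2) and the standard library are available. Lean on these libraries where they do the work, as an engineer would, in place of code of your own. Each camera call takes 0.05 s, during which the arm holds its last target.

### The job

Lift the upper of the two nested empty totes out of its nest, turn it half round, and stack it on the tote that holds the wire spools, so that all its feet drop into the stacking pockets at that tote's ends and it sits fully home and level. You cannot see the feet under it, so ease it down and feel it into place gently without leaning on it, set it down rather than drop it, and leave the loaded tote with its spools, the other empty tote and everything else on the bench where they are.

Things in the scene. Friction and masses are not known exactly. Their poses are not given: they have to be found in the camera images.
- top_tote_mid (a point): centre (half-way up, 45 mm over the underside) of the tote to move: the upper of two nested empty grey totes. All three totes are alike: 196 mm long (own x), 142 mm wide (own y), 90 mm high, about 0.2 to 0.37 kg. Nested, it stands 36 mm higher than the tote it is in, its side bands resting on that one's rim. Axes as for loaded_tote
- top_tote_band (a point): on the tote to move, mid-length of its +y long side, 72 mm over the underside: middle of the upright rim band, 9 mm thick (own y 62 to 71 mm) and 36 mm deep (54 to 90 mm over the underside), to be pinched from above. Below it the side wall slopes in: inside face 58 mm from the centre line at 54 mm up. The -y side has the same band. Held here the tote may shift or sag 1 to 3 mm
- top_tote_twin (a point): on the tote to move, its centre line, 80 mm from the centre towards the two-column (+x) end, 45 mm over the underside. The +x end has two hollow columns, 40 mm either side of the middle, the -x end one in the middle; they end below as three feet (twins 23.5 mm wide, single 25.5 mm) whose outer faces are 82.75 mm from the centre
- loaded_tote: tote on the bench with two wire spools in it; origin at the centre of its underside, x to its two-column end, y along its width, z up. A tote set on it end for end finds its three feet over pockets: seated, it is centred, its underside 84 mm over this one's underside; with a foot on a rib or rim it is 6 mm too high. Set on it the same way round it slides down inside onto the spools
- loaded_tote_pocket (a point): middle pocket of the loaded tote: on its centre line at the +x end, 79 mm from the centre, on the ledge 84 mm over the underside (6 mm under the rim). Closed outwards by the end rim 83.8 mm from the centre, sideways by two ribs 28.5 mm apart. Two more pockets at the -x end lie outside two ribs 53.5 mm apart over their outer faces. Feet have 1 mm of play lengthwise, 1.5 mm sideways
- empty_tote: the lower tote of the nested pair, standing on the bench; same frame as the loaded tote
- spool_a: wire spool standing in the loaded tote, 52 mm across, 66 mm high; origin under its centre
- spool_b: the other wire spool in the loaded tote
- spare_spool: a third wire spool of the same kind, loose on the bench
- glue_jar: white jar with a black cap, 64 mm across, 85 mm high; origin under its centre
- glue_brush: glue brush lying on the bench, 170 mm long
- tape_roll: roll of brown tape lying flat, 90 mm across, 25 mm high; origin under its centre
- card_stack: banded stack of cut cards, 90 x 55 x 40 mm; origin under its centre
- stapler: desk stapler, 135 mm long
- ink_tin: plain metal tin, 72 mm across, 55 mm high; origin under its centre
Not all that is in view belongs to the job. Leave any blue or green look-alike of the loaded_tote alone.

How it is judged (in metres and radians):
On the way, in this order (a step that is already met when the one before it is completed fails the run):
1. the upper tote is lifted clear out of its nest (z of top_tote_mid in the frame of empty_tote above 0.14 m), for 0.1 s.
2. the tote rests on the loaded one, turned end for end, its feet in the pockets (x of top_tote_mid in the frame of loaded_tote between -0.003 and 0.003 m and y of top_tote_mid in the frame of loaded_tote between -0.003 and 0.003 m and z of top_tote_mid in the frame of loaded_tote between 0.1265 and 0.1315 m and x of top_tote_twin in the frame of loaded_tote below -0.07 m and angle between top_tote_mid's own z axis and vertical below 0.02 rad and contact force between top_tote and loaded_tote above 0.5 N), for 0.2 s.
At the end, for the whole second after the job is handed in: The moved tote rests free on the loaded one, turned end for end: centred within 3 mm each way, underside 81.5 to 86.5 mm above the loaded tote's, tilt under 0.02 rad. Loaded and empty totes upright within 25 mm of their starts; both spools upright in the loaded tote (x of top_tote_mid in the frame of loaded_tote between -0.003 and 0.003 m and y of top_tote_mid in the frame of loaded_tote between -0.003 and 0.003 m and z of top_tote_mid in the frame of loaded_tote between 0.1265 and 0.1315 m and x of top_tote_twin in the frame of loaded_tote below -0.07 m and angle between top_tote_mid's own z axis and vertical below 0.02 rad and linear speed of top_tote below 0.01 m/s and distance of each of loaded_tote, empty_tote from where it was at the start of the episode below 0.025 m and angle between each of loaded_tote, empty_tote's own z axis and vertical below 0.03 rad and height (world z) of empty_tote below 0.005 m and horizontal distance between each of spool_a, spool_b and loaded_tote below 0.06 m and angle between each of spool_a, spool_b's own z axis and vertical below 0.1 rad); the robot touches nothing.
It fails at once if the tote leans on or strikes the loaded tote with more than 20 N (contact force between top_tote and loaded_tote above 20 N).
It fails at once if the tote presses on a spool (contact force between top_tote and spool_a above 3 N or contact force between top_tote and spool_b above 3 N).
It fails at once if something else on the bench is disturbed (distance of any of spare_spool, glue_jar, glue_brush, tape_roll, card_stack, stapler, ink_tin from where it was at the start of the episode above 0.03 m).
It fails at once if the other empty tote is carried up or knocked away (height (world z) of empty_tote above 0.03 m or distance of empty_tote from where it was at the start of the episode above 0.06 m).
It also fails if it takes over 48 s, if anything falls off the work surface, if the arm or the gripper's body presses on something with over 40 N, if the wrist force passes 120 N, or if a joint passes its speed limit or range.

## Working session

There is one attempt and no reset: what is moved stays moved. The work goes in short steps, Python scripts to look and compute and a shell command to move; the robot and the scene stay as the last step left them, time stands still between calls to the robot, and variables do not carry over. Pictures are saved under pics/ and viewed, and the job is handed in when it is done.

```bash
mkdir -p pics; python3 - <<'E'
from rig import monitor, vision, order, ctrl
import cv2, numpy as np
s=monitor.sense(); print(s)
for n in ["scene","top"]:
    p,d=vision.capture(n); cv2.imwrite(f"pics/{n}0.png",p[:,:,::-1]); np.savez(f"{n}0.npz",p=p,d=d); print(n,vision.camera_info(n))
print(vision.camera_info("wrist"))
E
```

```text
{'time_s': 0.0, 'joints': array([ 1.02860074e+00,  3.13424787e-01,  1.49843746e+00, -1.15756262e-05,
        1.33098926e+00, -2.23375755e-01]), 'dq': array([-5.67232881e-04,  8.00766340e-05, -6.55846764e-04,  9.88138446e-05,
        2.67002079e-04,  4.19596442e-04]), 'tau': array([-4.07508924e-04, -4.12257206e+01, -2.59745872e+01, -2.05306233e-04,
        4.11805260e-03, -7.01256056e-06]), 'eef_pos': array([164.42609482, 498.31770416, 230.74783332]), 'ee_rot': array([ 2.51795154e-04,  8.10383536e-01,  5.85899419e-01, -5.76893801e-04]), 'force': array([0.84598623, 0.29944722, 0.63806731]), 'wrist_torque': array([-0.00211979,  0.07549468, -0.05545829]), 'grip_width': 1.0014435843122909}
scene {'fov_y': 50.81625995526859, 'cx': 246.95255118337053, 'cy': 193.81726182006076, 'distortion': array([-0.13971948,  0.        ,  0.        ,  0.        ,  0.        ]), 'R': array([[-0.45258605,  0.89157467, -0.01613907],
       [ 0.49401336,  0.2356241 , -0.83691821],
       [-0.74237232, -0.38675042, -0.54708998]]), 't': array([ 219.46077801, -152.59205376, 1816.71458732])}
top {'fov_y': 42.8990
[... 183 characters left out ...]
46612, -0.01978363],
       [-0.9976199 , -0.02467923, -0.06438539],
       [ 0.06386277,  0.02141067, -0.99772899]]), 't': array([  -4.79138678,  496.18106253, 1405.54669672])}
{'fov_y': 65.52005253550374, 'cx': 256.44283092996545, 'cy': 188.85924142698764, 'distortion': array([-0.07005092,  0.        ,  0.        ,  0.        ,  0.        ]), 'hand_eye': array([[ 9.99999149e-01, -1.27400184e-03,  2.81931658e-04,
        -1.00462385e-01],
       [ 1.11305468e-03,  9.45637412e-01,  3.25220919e-01,
        -8.50002163e+01],
       [-6.80937173e-04, -3.25220328e-01,  9.45638025e-01,
        -1.42903309e+02],
       [ 0.00000000e+00,  0.00000000e+00,  0.00000000e+00,
         1.00000000e+00]])}
```

View pics/scene0.png

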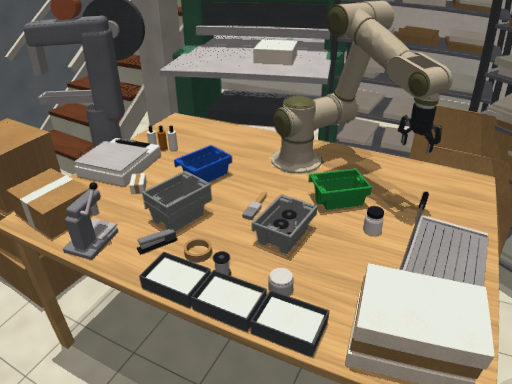

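View pics/top0.png

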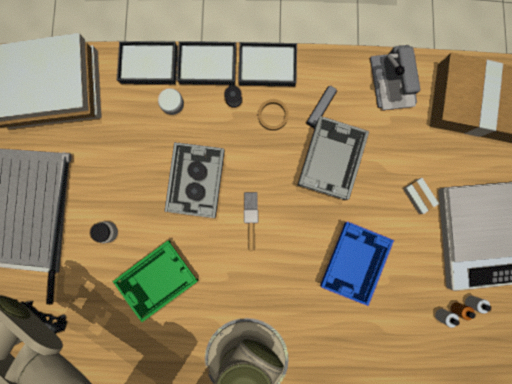

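The top view shows the loaded tote with its two spools at about (195,180) and the nested grey pair at about (335,158). The blue and green totes are decoys. I'll zoom in on both grey ones.

```bash
python3 - <<'E'
import cv2, numpy as np
p=np.load("top0.npz")["p"]
a=p[130:230,150:240]; b=p[105:205,290:380]
im=np.hstack([cv2.resize(x,None,fx=4.4,fy=4.4,interpolation=cv2.INTER_CUBIC) for x in (a,b)])
cv2.imwrite("pics/zoom0.png",im[:,:,::-1]); print(im.shape)
E
```

```text
(440, 792, 3)
```

View pics/zoom0.png

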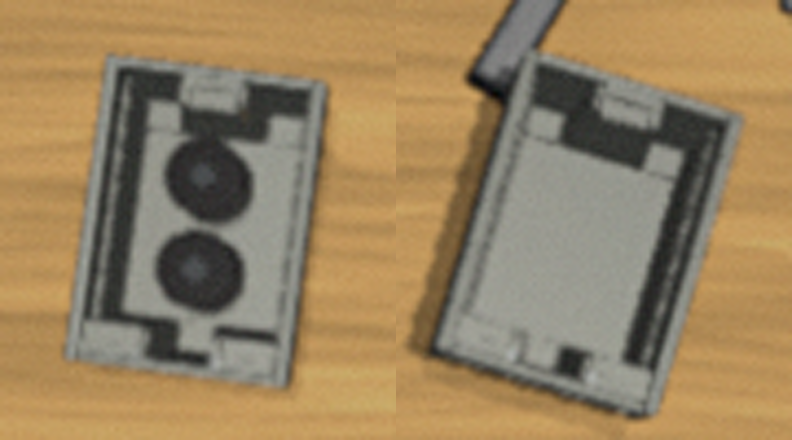

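The blocks in the middle of the far ends are the middle-pocket ledges, so both totes have their +x (two-column) end pointing away from the robot. Next I'll measure the poses.

```bash
cat > h.py <<'E'
import numpy as np, cv2
from rig import monitor, vision, ctrl
def K(i):
    f=192/np.tan(np.radians(i["fov_y"])/2); return np.array([[f,0,i["cx"]],[0,f,i["cy"]],[0,0,1]])
def rays(uv,i):
    return cv2.undistortPoints(np.asarray(uv,float).reshape(-1,1,2),K(i),i["distortion"]).reshape(-1,2)
def quatR(q):
    from scipy.spatial.transform import Rotation as R
    return R.from_quat([q[1],q[2],q[3],q[0]]).as_matrix()
def pose(i,s=None):
    if "R" in i: R=i["R"];return R.T, -R.T@i["t"]
    H=i["hand_eye"]; T=quatR(s["ee_rot"]); return T@H[:3,:3], T@H[:3,3]+s["eef_pos"]
def onplane(uv,z,i,s=None):
    R,c=pose(i,s); n=rays(uv,i); d=np.c_[n,np.ones(len(n))]@R.T
    return c+d*((z-c[2])/d[:,2])[:,None]
def cloud(d,i,s=None):
    v,u=np.mgrid[0:384,0:512]; n=rays(np.c_[u.ravel(),v.ravel()],i)
    R,c=pose(i,s); P=np.c_[n,np.ones(len(n))]*d.reshape(-1,1)
    return (P@R.T+c).reshape(384,512,3)
E
python3 - <<'E'
from h import *
i=vision.camera_info("top"); z=np.load("top0.npz"); p,d=z["p"],z["d"]
X=cloud(d,i)
print("table z",np.median(X[230:240,270:300,2]), np.std(X[230:240,270:300,2]))
hsv=cv2.cvtColor(p,cv2.COLOR_RGB2HSV)
for nm,(r0,r1,c0,c1),zl,zp in [("loaded",(130,230,155,235),(75,105),90),("top",(105,210,285,380),(110,142),126)]:
    W=X[r0:r1,c0:c1]; g=(hsv[r0:r1,c0:c1,1]<75)
    m=(W[...,2]>zl[0])&(W[...,2]<zl[1])
    # connected comp
    n,l,st,_=cv2.connectedComponentsWithStats(m.astype(np.uint8)); k=1+np.argmax(st[1:,4]); m=l==k
    Q=W[m]; print(nm,m.sum(),"z med",np.median(Q[:,2]))
    (c,wh,a)=cv2.minAreaRect(Q[:,:2].astype(np.float32)); print(" depth rect",c,wh,a)
    cs,_=cv2.findContours(m.astype(np.uint8),cv2.RETR_EXTERNAL,cv2.CHAIN_APPROX_NONE)
    uv=max(cs,key=len).reshape(-1,2)+[c0,r0]
    B=onplane(uv,zp,i); c,wh,a=cv2.minAreaRect(B[:,:2].astype(np.float32)); print(" plane rect",c,wh,a, cv2.boxPoints((c,wh,a)).round(1).tolist())
E
```

```text
table z -0.7186366335430421 82.76450780212679
loaded 1144 z med 88.36788670819703
 depth rect (517.3759155273438, 157.32330322265625) (143.56614685058594, 197.03514099121094) 84.10059356689453
 plane rect (517.0104370117188, 156.44456481933594) (143.77703857421875, 196.41143798828125) 84.12594604492188 [[412.0, 95.0], [607.2999877929688, 74.9000015258789], [622.0999755859375, 217.89999389648438], [426.70001220703125, 238.0]]
top 1182 z med 124.05107983777475
 depth rect (585.296875, -223.95205688476562) (144.29132080078125, 199.1363525390625) 73.93677520751953
 plane rect (584.6556396484375, -223.16064453125) (144.0585174560547, 198.46682739257812) 73.70746612548828 [[469.20001220703125, -264.5], [659.7000122070312, -320.1000061035156], [700.0999755859375, -181.89999389648438], [509.6000061035156, -126.19999694824219]]
```

```bash
python3 -m pendant '[[[-1,0.03,-0.03,0.02,0],[-1,0.315,-0.33,0.076,2],[-1,0.315,-0.33,0.076,2],[-1,0.315,-0.33,0.076,2],[-1,0.315,-0.33,0.076,2],[-1,0.315,-0.33,0.076,2],[-1,0.315,-0.33,0.076,2],[-1,0.315,-0.33,0.076,2],[-1,0.315,-0.33,0.076,2],[-1,0.315,-0.33,0.076,2],[-1,0.315,-0.33,0.076,2],[-1,0.315,-0.33,0.076,2],[-1,0.315,-0.33,0.076,2],[-1,0.315,-0.33,0.076,2]]]' 60
cat > wl.py <<'E'
import sys
from h import *
n=sys.argv[1]
s=monitor.sense(); p,d=vision.capture("wrist"); cv2.imwrite(f"pics/{n}.png",p[:,:,::-1]); np.savez(n+".npz",p=p,d=d,pos=s["eef_pos"],rot=s["ee_rot"]); print(s["time_s"],s["eef_pos"],s["dq"].round(3),s["joints"].round(3),s["force"].round(2))
E
python3 wl.py w1
```

```text
time_s: 1.5
eef_pos: [478.8, 169.6, 307.4]
ee_rot: [-0.0, 0.799, 0.601, 0.0]
force: [-0.1, 0.2, -0.0]
grip_width: 0.999
1.5 [478.79305323 169.63116161 307.37350067] [-0.006  0.002 -0.005 -0.001 -0.001 -0.003] [ 0.109  0.231  1.408  0.     1.503 -1.179] [-0.14  0.22 -0.02]
```

View pics/w1.png

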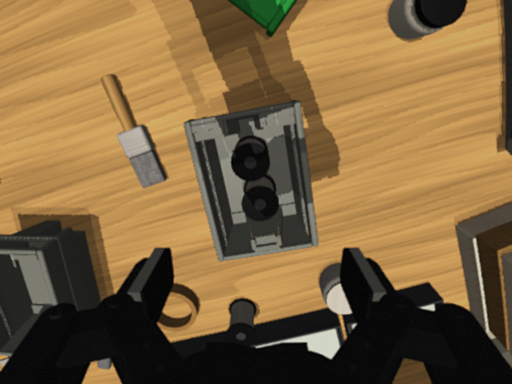

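In the wrist view the loaded tote is at about (252,180). Its single middle pocket is at the lower, far end at (266,242), so its +x end points away from the base. I'll measure the rim.

```bash
cat > rim.py <<'E'
import sys
from h import *
def rim(n,seed,zp,tol=9,half=130,cam="wrist",verb=True):
    z=np.load(n+".npz"); i=vision.camera_info(cam); s=dict(eef_pos=z["pos"],ee_rot=z["rot"]) if cam=="wrist" else None
    X=cloud(z["d"],i,s)
    m=(abs(X[...,2]-zp)<tol)&(np.hypot(X[...,0]-seed[0],X[...,1]-seed[1])<half)&(z["d"]>0)
    k,l,st,_=cv2.connectedComponentsWithStats(m.astype(np.uint8),connectivity=8); m=l==1+np.argmax(st[1:,4])
    cs,_=cv2.findContours(m.astype(np.uint8),cv2.RETR_EXTERNAL,cv2.CHAIN_APPROX_NONE)
    B=onplane(max(cs,key=len).reshape(-1,2),zp,i,s)[:,:2]
    c,wh,a=cv2.minAreaRect(B.astype(np.float32))
    b=cv2.boxPoints((c,wh,a)); e=[b[1]-b[0],b[2]-b[1]]; L=max(e,key=np.linalg.norm); L=L*np.sign(L[0]); yaw=np.arctan2(L[1],L[0])
    # refine: fit each side by line through near-side contour points
    u=np.array([np.cos(yaw),np.sin(yaw)]); v=np.array([-u[1],u[0]]); q=(B-c)
    x,y=q@u,q@v; hx,hy=max(wh)/2,min(wh)/2
    out={}
    for nm,sel,ind,dep in [("+x",(x>hx-4)&(abs(y)<hy-10),y,x),("-x",(x<-hx+4)&(abs(y)<hy-10),y,x),("+y",(y>hy-4)&(abs(x)<hx-10),x,y),("-y",(y<-hy+4)&(abs(x)<hx-10),x,y)]:
        out[nm]=np.polyfit(ind[sel],dep[sel],1) if sel.sum()>5 else (np.nan,np.nan)
    dy=np.nanmean([out["+y"][0],out["-y"][0]]); 
    cx=(out["+x"][1]+out["-x"][1])/2; cy=(out["+y"][1]+out["-y"][1])/2
    print(n,"z",np.median(X[m][:,2]).round(1),"rect c",np.round(c,1),np.round(sorted(wh),1),"yaw",np.degrees(yaw).round(2))
    print("  refined c",(c+cx*u+cy*v).round(2),"len",(out["+x"][1]-out["-x"][1]).round(1),"wid",(out["+y"][1]-out["-y"][1]).round(1),"yaw",np.degrees(yaw+np.arctan(dy)).round(2), {k:np.round(np.degrees(o[0]),2) for k,o in out.items()})
    return X,m
if __name__=="__main__": rim(sys.argv[1],(float(sys.argv[2]),float(sys.argv[3])),float(sys.argv[4]),cam=sys.argv[5] if len(sys.argv)>5 else "wrist")
E
python3 rim.py w1 517 157 90; python3 - <<'E'
from h import *
z=np.load("top0.npz");np.savez("top0.npz",p=z["p"],d=z["d"],pos=0,rot=0)
E
python3 rim.py top0 517 157 90 top;python3 rim.py top0 585 -223 126 top
```

```text
w1 z 89.5 rect c [514.5 157.8] [142.1 195.6] yaw -5.87
  refined c [514.47 157.83] len 193.9 wid 140.2 yaw -5.86 {'+x': np.float64(0.12), '-x': np.float64(0.05), '+y': np.float64(-0.09), '-y': np.float64(0.12)}
top0 z 89.0 rect c [517.  156.8] [143.1 196.4] yaw -5.95
  refined c [516.89 156.82] len 193.4 wid 140.4 yaw -5.86 {'+x': np.float64(0.36), '-x': np.float64(-0.27), '+y': np.float64(0.09), '-y': np.float64(0.08)}
top0 z 124.5 rect c [ 584.7 -223.4] [143.7 198.3] yaw -16.29
  refined c [ 584.52 -223.59] len 195.2 wid 140.3 yaw -15.72 {'+x': np.float64(-0.76), '-x': np.float64(0.13), '+y': np.float64(0.86), '-y': np.float64(0.29)}
```

```bash
python3 -m pendant '[[[-1,0.005,-0.03,0.01,0],[-1,0.066,-0.38,0.03,0],[-1,0.066,-0.38,0.03,0],[-1,0.066,-0.38,0.03,0],[-1,0.066,-0.38,0.03,0],[-1,0.066,-0.38,0.03,0],[-1,0.066,-0.38,0.03,0],[-1,0.066,-0.38,0.03,0],[-1,0.066,-0.38,0.03,0],[-1,0.066,-0.38,0.03,0],[-1,0.066,-0.38,0.03,0],[-1,0.066,-0.38,0.03,0]]]'
python3 wl.py w2; python3 rim.py w2 584 -223 126
```

```text
time_s: 2.75
eef_pos: [545.6, -209.8, 337.7]
ee_rot: [0.0, 0.799, 0.601, 0.0]
force: [-1.0, -1.0, -0.6]
grip_width: 1.002
2.75 [ 545.64858607 -209.78456415  337.74659813] [-0.001  0.001 -0.001 -0.001  0.    -0.001] [-0.567  0.406  1.095  0.     1.64  -1.856] [-1.03 -0.97 -0.57]
w2 z 125.5 rect c [ 581.7 -224.5] [142. 195.] yaw -16.05
  refined c [ 581.76 -224.41] len 194.2 wid 140.3 yaw -16.0 {'+x': np.float64(0.12), '-x': np.float64(0.19), '+y': np.float64(-0.03), '-y': np.float64(0.14)}
```

View pics/w2.png

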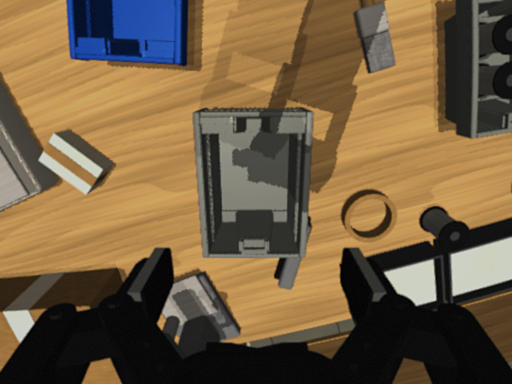

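The nested pair is at about (252,180), with the middle ledge at the far end (255,245). That is the same way round as the loaded tote, at yaw -16°. Next I'll go over the +y band and down.

```bash
python3 -m pendant '[[[-1,0.056,0.05,-0.02,0],[-1,0.056,0.05,-0.06,0],[-1,0.056,0.05,-0.11,0],[-1,0.056,0.05,-0.15,0],[-1,0.056,0.05,-0.18,0],[-1,0.056,0.05,-0.2,0],[-1,0.056,0.05,-0.215,0],[-1,0.056,0.05,-0.23,0],[-1,0.056,0.05,-0.238,0],[-1,0.056,0.05,-0.243,0],[-1,0.056,0.05,-0.243,0]]]'
python3 wl.py w3
```

```text
time_s: 3.9
eef_pos: [601.5, -161.0, 94.2]
ee_rot: [-0.0, 0.8, 0.6, -0.0]
force: [0.2, 0.8, 1.1]
grip_width: 0.999
3.9 [ 601.53098515 -161.04678112   94.22830858] [-0.007 -0.01  -0.016  0.001  0.011  0.   ] [-0.449  0.652  1.347 -0.     1.143 -1.737] [0.19 0.79 1.11]
```

View pics/w3.png

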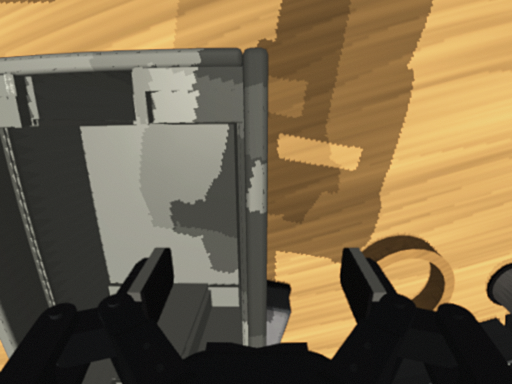

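The band sits midway between the fingers at u≈257, so I'll close.

```bash
python3 -m pendant '[[[0,0,0,0,0],[0.3,0,0,0,0],[0.5,0,0,0,0],[0.6,0,0,0,0],[0.7,0,0,0,0],[0.75,0,0,0,0],[0.8,0,0,0,0],[0.9,0,0,0,0],[1,0,0,0,0],[1,0,0,0,0],[1,0,0,0,0],[1,0,0,0,0]]]' 60; python3 -c "
from rig import monitor; s=monitor.sense(); print(s['force'],s['wrist_torque'])"
```

```text
time_s: 5.15
eef_pos: [601.9, -161.9, 95.3]
ee_rot: [0.001, 0.8, 0.6, -0.0]
force: [-1.5, 0.9, 5.6]
grip_width: 0.113
[-1.4705714   0.91519863  5.62989783] [-0.83878381  0.44348821 -0.00370216]
```

```bash
python3 -m pendant '[[[1,0,0,0.002,0],[1,0,0,0.005,0],[1,0,0,0.009,0],[1,0,0,0.014,0],[1,0,0,0.02,0],[1,0,0,0.027,0],[1,0,0,0.035,0],[1,0,0,0.044,0],[1,0,0,0.054,0],[1,0,0,0.065,0],[1,0,0,0.077,0],[1,0,0,0.09,0],[1,0,0,0.103,0],[1,0,0,0.116,0],[1,0,0,0.129,0],[1,0,0,0.142,0],[1,0,0,0.15,0],[1,0,0,0.15,0]]]'; python3 - <<'E'
from h import *
s=monitor.sense();print(s["force"],s["wrist_torque"])
for n in ["scene","top"]:
    p,d=vision.capture(n); cv2.imwrite(f"pics/{n}1.png",p[:,:,::-1]); np.savez(f"{n}1.npz",p=p,d=d,pos=0,rot=0)
E
```

```text
time_s: 6.95
eef_pos: [601.9, -161.6, 245.7]
ee_rot: [0.001, 0.8, 0.6, 0.0]
force: [0.3, -0.1, -2.9]
grip_width: 0.106
[ 0.25248001 -0.13848254 -2.89741181] [ 0.21558365 -0.09160319  0.05806002]
```

View pics/scene1.png

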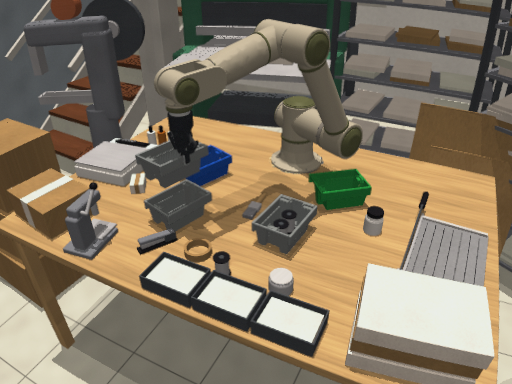

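View pics/top1.png

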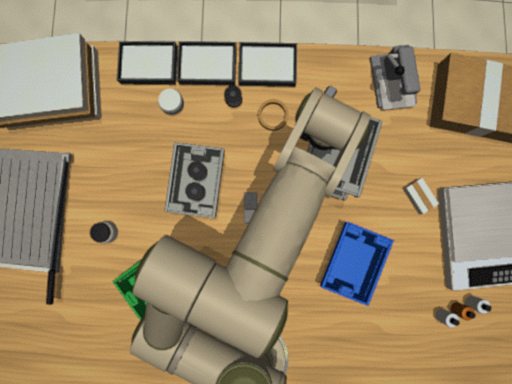

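The tote is out of its nest and the other empty one stayed put. I'll turn and carry it in two stages to a place where the wrist camera sees both the held tote and the loaded one.

```bash
python3 -m pendant '[[[1,-0.001,0.004,0,-1],[1,-0.002,0.011,0,-4],[1,-0.005,0.022,0,-8],[1,-0.008,0.036,0,-13],[1,-0.011,0.05,0,-19],[1,-0.014,0.066,0,-25],[1,-0.017,0.082,0,-31],[1,-0.02,0.098,0,-37],[1,-0.023,0.114,0,-43],[1,-0.026,0.13,0,-49],[1,-0.029,0.146,0,-55],[1,-0.033,0.162,0,-61],[1,-0.036,0.178,0,-67],[1,-0.039,0.194,0,-73],[1,-0.042,0.208,0,-79],[1,-0.045,0.22,0,-83],[1,-0.046,0.225,0,-85],[1,-0.046,0.225,0,-85]]]'
python3 -m pendant '[[[1,-0.001,0.004,0,-1],[1,-0.002,0.011,0,-4],[1,-0.005,0.022,0,-8],[1,-0.008,0.036,0,-13],[1,-0.011,0.05,0,-19],[1,-0.014,0.066,0,-25],[1,-0.017,0.082,0,-31],[1,-0.02,0.098,0,-37],[1,-0.023,0.114,0,-43],[1,-0.026,0.13,0,-49],[1,-0.029,0.146,0,-55],[1,-0.033,0.162,0,-61],[1,-0.036,0.178,0,-67],[1,-0.039,0.194,0,-73],[1,-0.042,0.208,0,-79],[1,-0.045,0.22,0,-83],[1,-0.046,0.225,0,-84.9],[1,-0.046,0.225,0,-84.9],[1,-0.046,0.225,0,-84.9]]]'
python3 wl.py w4
```

```text
time_s: 8.85
eef_pos: [555.2, 64.3, 244.0]
ee_rot: [0.0, 0.995, -0.098, -0.0]
force: [0.1, -0.4, -3.5]
grip_width: 0.107
time_s: 10.75
eef_pos: [509.6, 288.2, 244.1]
ee_rot: [-0.0, -0.668, 0.744, -0.0]
force: [0.2, -0.8, -3.9]
grip_width: 0.109
10.75 [509.56765361 288.17799562 244.06817932] [-0.009 -0.003  0.001  0.002  0.    -0.001] [ 0.315  0.44   1.283 -0.     1.419  1.993] [ 0.22 -0.77 -3.91]
```

View pics/w4.png

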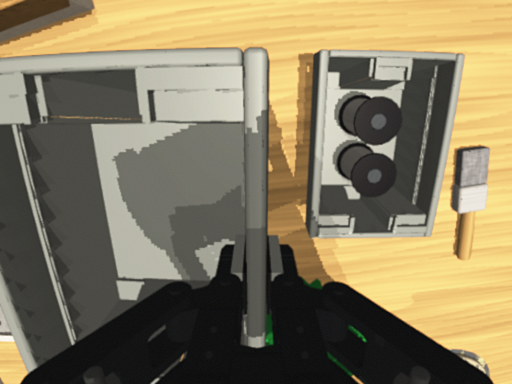

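Both totes are in view. The held one's twin-pocket (-x) end is now away from the base, as wanted. I'll measure both in this same frame.

```bash
python3 rim.py w4 514 157 90; python3 - <<'E'
from h import *
z=np.load("w4.npz"); i=vision.camera_info("wrist"); s=dict(eef_pos=z["pos"],ee_rot=z["rot"])
X=cloud(z["d"],i,s); T=quatR(s["ee_rot"]); L=(X-s["eef_pos"])@T   # tool coordinates
print("tool x axis yaw",np.degrees(np.arctan2(T[1,0],T[0,0])))
for r in range(45,240,12):
    row=L[r,225:290]; 
    ok=(row[:,2]<-20)
    if ok.any(): print(r,225+np.where(ok)[0][[0,-1]],row[ok][0].round(1),row[ok][-1].round(1),"min z",row[ok][:,2].min().round(1))
print("end edge")
for c in range(10,260,20):
    col=L[30:90,c]; ok=(col[:,2]<-20)&(z["d"][30:90,c]>0)
    if ok.any(): k=np.where(ok)[0]; print(c,30+k[[0,-1]],col[k[0]].round(1),col[k[min(5,len(k)-1)]].round(1))
E
```

```text
w4 z 89.5 rect c [515.6 159. ] [143.5 194.9] yaw -5.97
  refined c [515.65 158.9 ] len 193.5 wid 141.5 yaw -5.85 {'+x': np.float64(0.18), '-x': np.float64(0.19), '+y': np.float64(0.18), '-y': np.float64(0.07)}
tool x axis yaw -96.1254319044687
57 [225 268] [-11.2 -93.3 -30.4] [  4.  -93.5 -28.3] min z -33.1
69 [225 268] [-11.3 -89.3 -30.4] [  4.  -89.5 -27.1] min z -32.6
81 [225 268] [-11.5 -85.3 -29.7] [  4.2 -85.3 -24.2] min z -32.5
93 [225 268] [-12.1 -81.  -25. ] [  4.3 -80.9 -21.8] min z -32.9
105 [225 267] [-12.2 -76.6 -25.3] [  3.7 -76.8 -29.5] min z -32.3
117 [225 267] [-12.3 -72.2 -26.2] [  3.8 -72.3 -28. ] min z -142.9
129 [244 267] [ -4.8 -68.1 -30.5] [  3.8 -68.1 -30. ] min z -32.5
141 [244 267] [ -5.  -63.3 -29. ] [  3.8 -63.4 -29.4] min z -32.1
153 [244 267] [ -5.  -58.7 -29.2] [  3.9 -58.4 -27.8] min z -32.5
165 [244 267] [ -5.1 -53.9 -29.2] [  4.1 -52.8 -24.8] min z -33.0
177 [245 267] [ -4.8 -49.1 -29.6] [  4.2 -47.1 -23. ] min z -32.9
189 [245 266] [ -4.8 -44.1 -29.7] [  3.6 -44.1 -29.5] min z -32.3
201 [245 266] [ -4.9 -38.5 -28.6] [  3.7 -39.  -29.9] min z -32.1
2
[... 176 characters left out ...]
2 -29.3] min z -32.3
end edge
10 [57 89] [-95.1 -96.5 -25.5] [-94.5 -94.6 -26.7]
30 [55 89] [-87.1 -96.9 -24.7] [-85.5 -94.8 -27.3]
50 [54 74] [-77.1 -96.5 -27. ] [-77.1 -94.7 -27.5]
70 [53 74] [-69.6 -96.6 -26.2] [-68.8 -94.6 -28.1]
90 [52 73] [-61.2 -96.5 -27.2] [-60.7 -94.6 -28.7]
110 [50 73] [-54.3 -97.1 -25.6] [-52.8 -95.  -29.3]
130 [50 72] [-45.1 -96.4 -29.5] [-45.8 -94.8 -28.2]
150 [49 89] [-37.8 -96.5 -29.6] [-37.9 -94.8 -29.8]
170 [49 89] [-31.3 -96.6 -27.2] [-30.8 -94.7 -29.6]
190 [48 89] [-23.8 -96.7 -28.1] [-23.7 -94.9 -29.2]
210 [48 89] [-16.5 -96.5 -29.3] [-16.4 -94.7 -30.2]
230 [47 89] [ -9.5 -96.8 -28.7] [ -9.3 -94.9 -31.2]
250 [47 89] [ -2.4 -96.7 -29.6] [ -2.4 -94.9 -30.5]
```

```bash
python3 - <<'E'
from h import *
z=np.load("w4.npz"); i=vision.camera_info("wrist"); s=dict(eef_pos=z["pos"],ee_rot=z["rot"])
X=cloud(z["d"],i,s)
def pl(P,nm):
    P=P.reshape(-1,3)
    for _ in range(4):
        A=np.c_[P[:,:2]-P[:,:2].mean(0),np.ones(len(P))]; k,*_=np.linalg.lstsq(A,P[:,2],rcond=None); r=P[:,2]-A@k; P=P[abs(r)<2.5*r.std()+.01]
    print(nm,len(P),"dz/dx %.4f dz/dy %.4f z %.2f at"%tuple(k),P[:,:2].mean(0).round(1),"rms",r.std().round(2))
pl(X[140:270,120:225],"held floor")
pl(X[125:240,246:265],"band")
P=X[45:80,10:260].reshape(-1,3); 
P=P[P[:,2]>262]; 
t=P[:,1]; 
for lo in range(280,400,15):
    q=P[(P[:,1]>lo)&(P[:,1]<lo+15)]
    if len(q): print(lo,len(q),"top z",np.percentile(q[:,2],[50,90,97]).round(1))
pl(X[20:40,150:230],"bench");pl(X[270:300,400:440],"bench2"); 
E
```

```text
held floor 13200 dz/dx -0.0074 dz/dy -0.0522 z 186.21 at [517.  350.5] rms 0.57
band 2148 dz/dx -0.0058 dz/dy -0.0816 z 275.36 at [556.4 284. ] rms 0.59
280 1367 top z [274.8 275.8 276.2]
295 1313 top z [274.1 275.1 275.5]
310 1190 top z [273.3 274.3 274.6]
325 905 top z [272.2 273.3 273.7]
340 822 top z [271.4 272.4 272.8]
355 864 top z [270.5 271.7 272.2]
370 175 top z [270.3 271.2 271.5]
bench 1568 dz/dx -0.0051 dz/dy 0.0021 z 0.33 at [666.  351.3] rms 0.8
bench2 1166 dz/dx 0.0010 dz/dy 0.0029 z 0.31 at [270.2  52.6] rms 0.69
```

The held tote sags about 0.05 rad on its far side, so its feet are about 4 mm nearer the grip than they would be if level. I'll allow for that. Next is moving over the loaded tote and partway down.

```bash
python3 -m pendant '[[[1,0,-0.004,0,0],[1,0,-0.012,0,0],[1,0,-0.024,0,0.1],[1,0,-0.04,0,0.2],[1,0,-0.058,0,0.2],[1,0,-0.078,0,0.2],[1,0,-0.098,0,0.2],[1,0,-0.118,0,0.2],[1,0,-0.136,0,0.2],[1,0,-0.152,0,0.2],[1,0,-0.166,-0.005,0.2],[1,0,-0.178,-0.015,0.2],[1,0,-0.186,-0.03,0.2],[1,0,-0.19,-0.045,0.2],[1,0,-0.192,-0.055,0.2],[1,0,-0.192,-0.062,0.2],[1,0,-0.192,-0.068,0.2],[1,0,-0.192,-0.072,0.2],[1,0,-0.192,-0.072,0.2],[1,0,-0.192,-0.072,0.2]]]'
python3 wl.py w5; python3 - <<'E'
from h import *
for n in ["scene","top"]:
    p,d=vision.capture(n); np.savez(f"{n}2.npz",p=p,d=d,pos=0,rot=0); cv2.imwrite(f"pics/{n}2.png",(p if n=="top" else cv2.resize(p[160:280,210:370],None,fx=4.5,fy=4.5,interpolation=cv2.INTER_CUBIC))[:,:,::-1])
E
```

```text
time_s: 12.8
eef_pos: [509.7, 96.7, 172.6]
ee_rot: [0.0, -0.669, 0.743, -0.0]
force: [1.0, -0.2, -3.1]
grip_width: 0.108
12.8 [509.71921523  96.68114908 172.60694906] [-0.002 -0.004 -0.002  0.    -0.    -0.001] [-0.039  0.353  1.603 -0.     1.186  1.636] [ 0.97 -0.15 -3.13]
```

View pics/scene2.png

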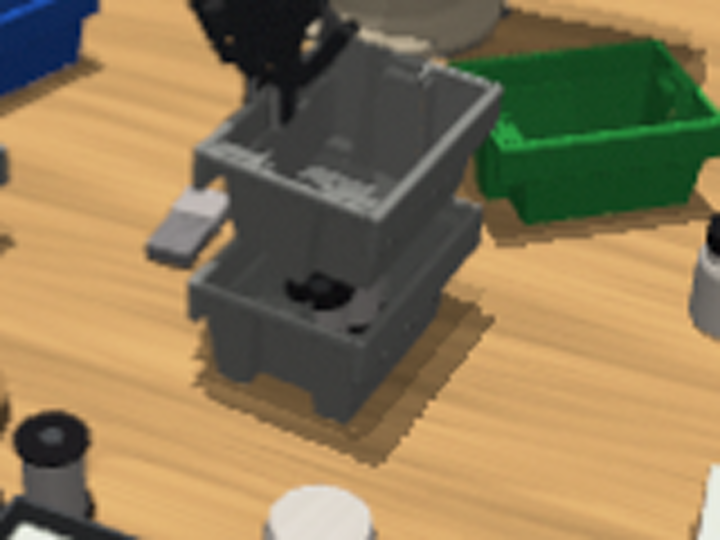

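View pics/w5.png

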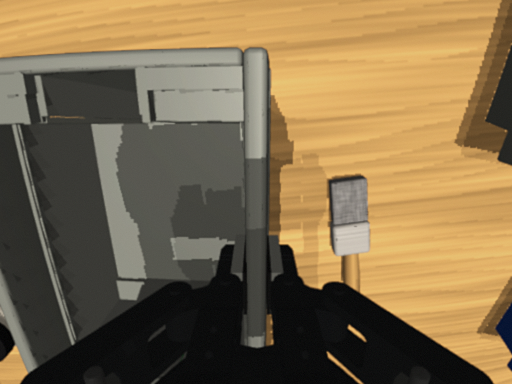

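```bash
cat > f.py <<'E'
from h import *
s=monitor.sense(); print(s["time_s"],s["eef_pos"].round(2),"F",s["force"].round(2),"T",s["wrist_torque"].round(3))
E
python3 f.py; python3 -m pendant '[[[1,0,-0.0005,-0.004,0],[1,0,-0.0005,-0.008,0],[1,0,-0.0005,-0.011,0],[1,0,-0.0005,-0.014,0],[1,0,-0.0005,-0.016,0],[1,0,-0.0005,-0.017,0],[1,0,-0.0005,-0.017,0]]]' >/dev/null; python3 f.py; python3 -m pendant '[[[1,0,0,-0.001,0],[1,0,0,-0.0015,0],[1,0,0,-0.0015,0]]]'>/dev/null; python3 f.py
```

```text
12.95 [509.73  96.61 172.64] F [ 0.3   0.34 -3.09] T [-0.187 -0.057  0.048]
13.65 [509.52  96.06 155.19] F [ 0.32 -0.25 -4.2 ] T [-0.173  0.007 -0.044]
13.95 [509.55  96.03 153.78] F [-0.42  0.35 -3.08] T [-0.243  0.031  0.031]
```

```bash
python3 -m pendant '[[[1,0,0,-0.001,0],[1,0,0,-0.0015,0],[1,0,0,-0.0015,0]]]'>/dev/null; python3 f.py; 
```

```text
14.25 [509.51  96.04 152.2 ] F [-0.17 -0.2  -3.89] T [-0.245  0.038 -0.004]
```

```bash
python3 -m pendant '[[[1,0,0,-0.001,0],[1,0,0,-0.001,0]]]'>/dev/null; python3 f.py; 
```

```text
14.45 [509.54  96.06 151.18] F [ 1.18  0.81 -2.96] T [-0.197 -0.042  0.027]
```

```bash
python3 -m pendant '[[[1,0,0,-0.001,0],[1,0,0,-0.001,0]]]'>/dev/null; python3 f.py; 
```

```text
14.65 [509.55  96.05 150.19] F [ 0.89 -0.73 -2.9 ] T [-0.167 -0.063  0.003]
```

```bash
python3 -m pendant '[[[1,0,0,-0.001,0],[1,0,0,-0.001,0]]]'>/dev/null; python3 f.py; 
```

```text
14.85 [509.56  96.03 149.19] F [ 0.51  0.25 -3.84] T [-0.261 -0.05  -0.016]
```

```bash
python3 -m pendant '[[[1,0,0,-0.001,0],[1,0,0,-0.001,0]]]'>/dev/null; python3 f.py; 
```

```text
15.05 [509.69  96.02 148.36] F [ 0.35 -0.05 -2.6 ] T [-0.159 -0.04  -0.058]
```

```bash
python3 -m pendant '[[[1,0,0,-0.0007,0],[1,0,0,-0.0007,0]]]'>/dev/null; python3 f.py; 
```

```text
15.25 [509.77  95.98 147.74] F [ 0.86 -1.2  -0.79] T [-0.183 -0.063 -0.109]
```

Contact came at ledge height (TCP 148) rather than at rim height (153.5), so the feet seem to be in the pockets. I'll lower further, following in -y as the tote levels.

```bash
python3 -m pendant '[[[1,0,-0.0005,-0.0007,0],[1,0,-0.0005,-0.0007,0]]]'>/dev/null; python3 f.py; 
```

```text
15.45 [509.77  95.52 147.03] F [ 1.71 -0.83 -0.63] T [ 0.01  -0.125 -0.096]
```

```bash
python3 -m pendant '[[[1,0,-0.0005,-0.0007,0],[1,0,-0.0005,-0.0007,0]]]'>/dev/null; python3 f.py; 
```

```text
15.65 [509.73  95.05 146.34] F [ 0.76 -0.79  1.23] T [ 0.064 -0.195 -0.019]
```

```bash
python3 -m pendant '[[[1,0,-0.0005,-0.0007,0],[1,0,-0.0005,-0.0007,0]]]'>/dev/null; python3 f.py; 
```

```text
15.85 [509.67  94.59 145.59] F [ 2.66 -0.25  1.11] T [ 0.232 -0.158 -0.097]
```

```bash
python3 -m pendant '[[[1,0,-0.0005,-0.0007,0],[1,0,-0.0005,-0.0007,0]]]'>/dev/null; python3 f.py; python3 wl.py w6; python3 - <<'E'
from h import *
z=np.load("w6.npz"); i=vision.camera_info("wrist"); s=dict(eef_pos=z["pos"],ee_rot=z["rot"])
X=cloud(z["d"],i,s)
P=X[140:270,120:225].reshape(-1,3)
for _ in range(4):
    A=np.c_[P[:,:2]-P[:,:2].mean(0),np.ones(len(P))]; k,*_=np.linalg.lstsq(A,P[:,2],rcond=None); r=P[:,2]-A@k; P=P[abs(r)<2.5*r.std()+.01]
print(k,P.mean(0))
E
```

```text
16.05 [509.62  94.11 144.92] F [0.59 0.72 2.69] T [ 0.48  -0.091 -0.085]
16.05 [509.62399387  94.11105793 144.92319046] [-0.    -0.001 -0.002 -0.001  0.001 -0.   ] [-0.044  0.383  1.638  0.     1.12   1.631] [0.59 0.72 2.69]
[-9.01197338e-03 -2.15586797e-02  8.91466034e+01] [517.68332339 155.72041674  89.14610072]
```

The tilt is down to 0.02 rad with about 6 N of contact. I'll ease the grip to 30 N and carry on down.

```bash
python3 -m pendant '[[[1,0,0,0,0],[1,0,0,0,0]]]' 30 >/dev/null; python3 f.py; 
```

```text
16.3 [509.63  94.11 144.92] F [0.94 0.59 4.45] T [ 0.599 -0.027 -0.105]
```

```bash
python3 -m pendant '[[[1,0,-0.0004,-0.0007,0],[1,0,-0.0004,-0.0007,0]]]'>/dev/null; python3 f.py; 
```

```text
16.5 [509.58  93.74 144.34] F [0.7  0.03 4.4 ] T [ 0.805  0.121 -0.086]
```

```bash
python3 -m pendant '[[[1,0,-0.0004,-0.0007,0],[1,0,-0.0004,-0.0007,0]]]'>/dev/null; python3 f.py; 
```

```text
16.7 [509.64  93.43 143.94] F [-1.07  0.71  7.8 ] T [ 1.04   0.305 -0.028]
```

```bash
cat > tl.py <<'E'
import sys
from h import *
z=np.load(sys.argv[1]+".npz"); i=vision.camera_info("wrist"); s=dict(eef_pos=z["pos"],ee_rot=z["rot"])
X=cloud(z["d"],i,s)
P=X[140:270,120:225].reshape(-1,3)
for _ in range(4):
    A=np.c_[P[:,:2]-P[:,:2].mean(0),np.ones(len(P))]; k,*_=np.linalg.lstsq(A,P[:,2],rcond=None); r=P[:,2]-A@k; P=P[abs(r)<2.5*r.std()+.01]
print("tilt",k[:2].round(4),"floor z",k[2].round(2),P.mean(0).round(1))
L=(X-s["eef_pos"])@quatR(s["ee_rot"]); B=L[129:235:4,235:275]
e=[(r[r[:,2]<-20][0,0],r[r[:,2]<-20][-1,0]) for r in B]; print("band x",np.median(e,0))
e=[]
for c in range(10,260,10):
    col=L[30:90,c]; k=np.where((col[:,2]<-18)&(z["d"][30:90,c]>0))[0]
    if len(k): e.append(col[k[0]])
e=np.array(e); print("end y",np.median(e[:,1]),"slope",np.polyfit(e[:,0],e[:,1],1)[0])
b=X[125:240,250:262].reshape(-1,3); print("band top z",np.percentile(b[:,2],90))
E
python3 tl.py w5; python3 tl.py w6; python3 wl.py w7; python3 tl.py w7
```

```text
tilt [-0.006  -0.0517] floor z 114.8 [517.1 159.1 114.8]
band x [-4.95373921  3.81679112]
end y -96.5865176487203 slope 0.0015020648701862854
band top z 204.84403649126256
tilt [-0.009  -0.0216] floor z 89.15 [517.7 155.7  89.1]
band x [-4.12237281  4.47407285]
end y -96.95239246451601 slope 0.005838893996497152
band top z 176.95023521398838
16.7 [509.642557    93.42779669 143.93919556] [ 0.002 -0.002 -0.     0.001  0.002  0.001] [-4.500e-02  3.840e-01  1.640e+00  1.000e-03  1.117e+00  1.629e+00] [-1.07  0.71  7.8 ]
tilt [-0.0059 -0.0129] floor z 88.82 [518.  154.8  88.8]
band x [-4.13119094  4.56501888]
end y -96.88468269005958 slope 0.006088417847081195
band top z 176.16241057625183
```

View pics/w7.png

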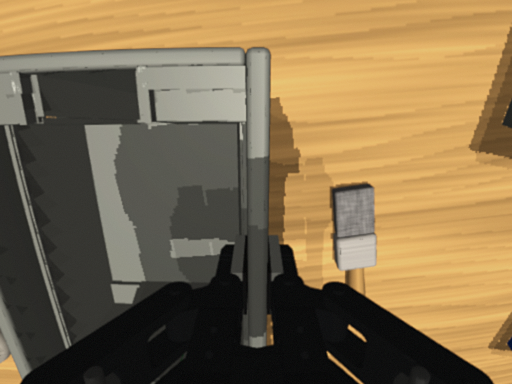

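```bash
python3 -m pendant '[[[1,0,0,0,0],[1,0,0,0,0]]]' 20 >/dev/null; python3 f.py; 
```

```text
16.95 [509.64  93.46 143.98] F [-1.6   0.29  8.16] T [ 1.086  0.292 -0.031]
```

```bash
python3 -m pendant '[[[1,0,-0.0002,-0.0004,0],[1,0,-0.0002,-0.0004,0]]]'>/dev/null; python3 f.py; 
```

```text
17.15 [509.66  93.3  143.76] F [-1.28  0.06 10.52] T [ 1.156  0.427 -0.056]
```

The near twin foot is now bearing too, since the last increment of torque puts the load at the -x end on the grip side. I'll relieve the lean slightly and open.

```bash
python3 -m pendant '[[[1,0,0.0001,0.0006,0],[1,0,0.0001,0.0006,0]]]'>/dev/null; python3 f.py; 
```

```text
17.35 [509.71  93.49 144.06] F [-0.22  1.04  6.99] T [ 1.209  0.133 -0.003]
```

```bash
python3 -m pendant '[[[0.78,0,0,0,0],[0.74,0,0,0,0],[0.7,0,0,0,0],[0.66,0,0,0,0],[0.6,0,0,0,0],[0.5,0,0,0,0],[0.4,0,0,0,0],[0.2,0,0,0,0],[0,0,0,0,0],[-0.2,0,0,0,0],[-0.2,0,0,0,0]]]'; python3 f.py; python3 wl.py w8; python3 tl.py w8
```

```text
time_s: 18.45
eef_pos: [509.6, 93.2, 143.6]
ee_rot: [-0.0, -0.669, 0.743, 0.0]
force: [0.0, -0.1, 0.3]
grip_width: 0.6
18.45 [509.55  93.17 143.59] F [ 0.01 -0.1   0.29] T [ 0.007  0.029 -0.041]
18.45 [509.55062284  93.16759031 143.58729181] [ 0.    -0.001  0.002 -0.     0.001 -0.002] [-0.046  0.384  1.64  -0.     1.117  1.629] [ 0.01 -0.1   0.29]
tilt [0.0001 0.0022] floor z 88.4 [520.4 154.7  88.4]
band x [-2.38962914  6.17171451]
end y -96.6291758479827 slope 0.011885553679647099
band top z 174.83850455035596
```

View pics/w8.png

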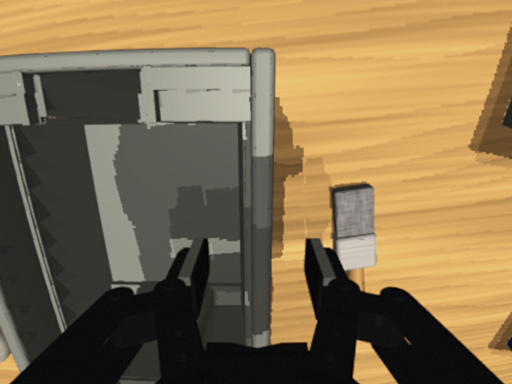

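The tote is free and level, with a measured tilt of 0.002 and its rim at about 174.8 mm (174 expected). I'll retreat straight up and check the stack.

```bash
python3 -m pendant '[[[-0.2,0,0,0.005,0],[-0.2,0,0,0.015,0],[-0.2,0,0,0.03,0],[-0.2,0,0,0.05,0],[-0.2,0,0,0.08,0],[-0.2,0,0,0.12,0],[-0.2,0,0,0.16,0],[-0.2,0,0,0.2,0],[-0.2,0,0,0.23,0],[-0.2,0.02,0.03,0.25,0],[-0.2,0.035,0.07,0.25,0],[-0.2,0.035,0.07,0.25,0],[-0.2,0.035,0.07,0.25,0],[-0.2,0.035,0.07,0.25,0]]]'
python3 wl.py w9;python3 rim.py w9 515 158 174
python3 - <<'E'
from h import *
for n in ["scene","top"]:
    p,d=vision.capture(n); np.savez(f"{n}3.npz",p=p,d=d,pos=0,rot=0); cv2.imwrite(f"pics/{n}3.png",(p if n=="top" else cv2.resize(p[160:280,130:370],None,fx=3.3,fy=3.3,interpolation=cv2.INTER_CUBIC))[:,:,::-1])
E
```

```text
time_s: 19.9
eef_pos: [544.3, 162.5, 394.1]
ee_rot: [0.0, -0.669, 0.743, -0.0]
force: [0.4, -1.0, 0.4]
grip_width: 0.601
19.9 [544.25281451 162.52824376 394.06668679] [-0.009 -0.006  0.005  0.    -0.003  0.003] [ 0.084  0.369  1.007 -0.     1.765  1.76 ] [ 0.36 -1.03  0.37]
w9 z 173.7 rect c [516.2 157.6] [142. 194.] yaw -6.06
  refined c [516.16 157.76] len 193.5 wid 140.3 yaw -6.01 {'+x': np.float64(-0.03), '-x': np.float64(-0.12), '+y': np.float64(0.08), '-y': np.float64(0.02)}
```

View pics/scene3.png

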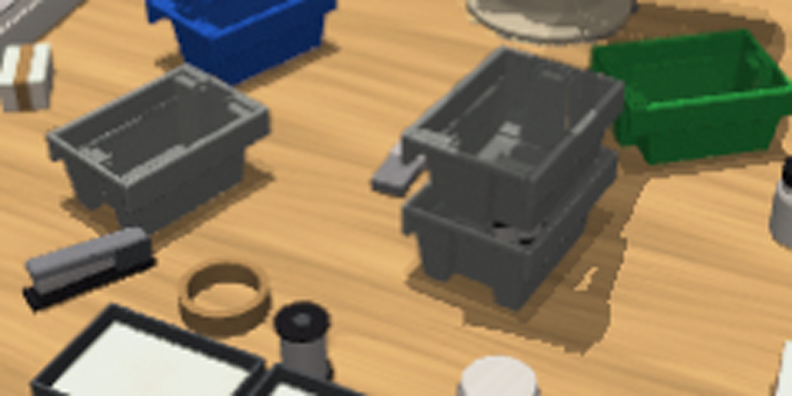

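View pics/w9.png

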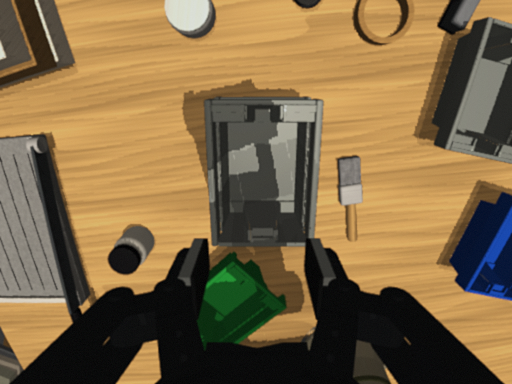

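```bash
python3 - <<'E'
from rim import *
X,m=rim("w9",(515,158),174,tol=6)
P=X[m]
for _ in range(4):
    A=np.c_[P[:,:2]-P[:,:2].mean(0),np.ones(len(P))]; k,*_=np.linalg.lstsq(A,P[:,2],rcond=None); r=P[:,2]-A@k; P=P[abs(r)<2*r.std()]
print("rim tilt",k)
from rig import order; print(order.finish_job())
E
```

```text
w9 z 173.8 rect c [516.2 157.6] [142. 194.] yaw -6.06
  refined c [516.16 157.76] len 193.5 wid 140.3 yaw -6.01 {'+x': np.float64(-0.03), '-x': np.float64(-0.12), '+y': np.float64(0.08), '-y': np.float64(0.02)}
rim tilt [4.38517882e-04 2.15877104e-04 1.74067617e+02]
the job is handed in; nothing more can be done
None
```

The upper tote now sits on the loaded tote, turned end for end, with its feet in the pockets and level as far as the cameras can tell. I handed the job in at about 20 s; no verdict is reported.

I pinched it by its +y band, lifted it out of the nest, turned it -170° and eased it down in steps of 0.4 to 1.5 mm. It sagged about 0.05 rad in the grip, so I offset the approach to bring the tilted feet over the pockets. It levelled as I lowered it, then I opened the gripper and retreated straight up. The highest contact force I estimated was about 14 N, against the 20 N limit.

**Last checks:**
- **Height and tilt:** the rim is at 174 mm, which is the seated height (180 would mean a foot on a rib), and the rim tilt is under 0.001 rad.
- **Centring:** the tote is within about 1.2 mm of the loaded tote's centre as seen earlier from the same wrist orientation. The yaw differs by about 0.15°.
- **Surroundings:** by eye, the other empty tote, the stapler and the tape look unmoved in the scene view; I did not measure them. The spools were mostly hidden under the stacked tote.

**Disagreement:** the top and wrist cameras placed the loaded tote about 2.4 mm apart, which fits their calibration error. I used the average of two wrist views taken from nearly opposite orientations.

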